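# Lock a calibration lamp into the bayonet port of an integrating sphere

### The job

Take the calibration lamp with the orange marking out of the lamp rack, feed its thin glass tube down through the hole of the spring ring in the port on top of the integrating sphere, push the lamp down against the spring with its two pins in the port's two slots, and twist it a quarter turn clockwise (seen from above) as far as it goes. Finish while still gripping the lamp and pressing it fully home, flange down on the rim and turned to the stop, so that I can tighten the locking screw: do not let go. Leave the other two lamps in the rack and the other things on the bench where they are.

Things in the scene. Friction and masses are not known exactly. Their poses are not given: they have to be found in the camera images.
- lamp_orange: The lamp to fit: orange strip on top, orange line round the flange; 90 g, stands in the rack. Origin: centre of the flange's underside, z up. Flange 52 mm across, z 0 to 4 mm. Black grip bar (lamp_orange_grip) above, z 4 to 38 mm: flat sides 22 mm apart along x (grip these), 46 mm long in y. Below: brass barrel 32 mm across to z -20 mm, then a 9 mm glass tube. Same after a half turn.
- lamp_orange_tip (a point): Round end of the orange lamp's glass tube, on its axis, 60.5 mm below the flange's underside.
- lamp_orange_pin (a point): Middle of the orange lamp's axis at the height of its two bayonet pins, 13 mm below the flange's underside. The pins are 5 mm thick, point along the lamp's +x and -x and reach 21.5 mm from the axis.
- lamp_blue: Same lamp with blue markings; it stays in the rack.
- lamp_green: Same lamp with green markings; it stays in the rack.
- lamp_rack: Fixed aluminium rack, 84 x 276 x 80 mm, origin under its centre, long side along its y. Three black seats, rims at z = 80 mm, at y = -72, 0 and 72 mm: 36 mm holes with slots along x for the pins. The lamps stand in them in any order, flange on the rim, 1.5 to 2 mm of play, x axes parallel to the rack's x.
- sphere: Fixed grey integrating sphere, 90 mm across, on a foot; black detector barrel to its +y side, 87 mm out, below z = 90 mm. Origin under its centre on the bench, z up. On top, on its axis, stands an aluminium bayonet collar, 52 mm across, bore 35 mm, rim at z = 136 mm. Its two entry slots lie at the sphere's +x and -x. The brass locking screw on its side is not yours to turn.
- port_rim (a point): Centre of the collar's rim, 136 mm above the bench, axes as the sphere's. The lamp is fully home when its flange's underside lies on this rim. The pins clear the roof of the channel, so the lamp can turn, only while the flange's underside is less than 3.5 mm above the rim. Let go at the stop, the spring lifts the lamp 6 mm into a notch: not fully home.
- port_slot (a point): Mouth of the entry slot on the sphere's +x side, at the rim, 22 mm from the axis (the other is opposite). The slots are 8 mm wide at the bore and run straight down, a red line below each. From their foot a channel runs clockwise seen from above to a stop, where the lamp has turned about 82 degrees (1.43 rad) from the slots.
- contact_ring (a joint): How far the brass spring ring in the port is pressed down, m. At 0 its top lies 8 mm below the rim; the barrel meets it with the flange 12 mm above the rim; it then pushes up with 5 N. At 0.012 the flange lies on the rim and it pushes with 12 N. Its hole for the glass tube is 14 mm wide, with room below for the whole tube.
- notebook: Blue notebook, 210 x 154 x 14 mm, lying on the bench; origin under its centre. Leave alone.
- caliper: Digital caliper, 63 x 200 x 12 mm, lying on the bench; origin under its centre. Leave alone.
- hex_driver_red: Red-handled hex driver, 26 x 163 x 23 mm, lying on the bench; origin under its centre. Leave alone.
- power_head: Black round sensor head, 24 x 60 x 80 mm, standing on the bench; origin under its centre. Leave alone.
- lens_case: White round lens case, 57 mm across, 20 mm high; origin under its centre. Leave alone.
- tissue_pack: White and blue pack of lens tissue, 110 x 80 x 22 mm; origin under its centre. Leave alone.
- dropper_bottle: Amber dropper bottle, 30 mm across, 88 mm high; origin under its centre. Leave alone.
Things that resemble listed ones, but are neither listed nor needed, are in the scene too. Leave any turquoise look-alike of the lamp_orange alone. What is shaped like the lamp_blue but purple is not meant.

How it is judged:
By the outcome, as a careful person would: the job done as asked, in the order asked, and still so for the second after the job is handed in, while the arm keeps its last pose, push and grip.
It also fails if it takes over 48 s, if anything falls off the work surface, if the arm or the gripper's body presses on something with over 40 N, if the wrist force passes 120 N, or if a joint passes its speed limit or range.

### The arm

A 6-joint arm with a two-finger parallel gripper is mounted at the origin on a cart in front of the work surface, level with it; the furniture and walls round the work are solid. World frame = base frame: x ahead of the robot, y to its left, z up, the work surface at z = 0. Lengths are in mm, angles in rad, forces in N, time in s.
With the tool pointing down it reaches from about 325 to 775 mm from the base axis. Payload 5.5 kg.
Tool frame: the origin (TCP) lies on the centre line of the jaws, within the pads' length; the fingertips stand 14 mm ahead of it and the grasp point (between the pads) lies 5 mm behind it; z points along the fingers, y is the direction in which the jaws open and shut (so a half turn about z gives the same grasp; the last joint's range is limited). The gripper opens to 88 mm and grips with 3 to 60 N. Pads are 20 mm wide; open, the fingers measure 115 mm over their backs; the gripper's body (75 mm by 178 mm) begins 61 mm behind the grasp point.
Start: joints at [-1.385, 0.091, 1.231, -0, 1.82, -0.057], TCP at [144.252, -582.416, 236.631] pointing down, gripper open.
Joint ranges: [-2.87, 2.87], [-0.86, 2.18], [0.17, 2.46], [-1.51, 4.65], [0.06, 2.69], [-2.65, 2.65]. Speed limits (rad/s): [2.57, 2.57, 3.01, 3.14, 3.14, 3.14].

### API

Orientations are given as a 3x3 rotation matrix whose columns are the frame's x, y, z axes.
In Python, from cell import env gives the robot as it stands.
- The arm moves only by the tool step_arm, never from a script. Its argument "targets" is a list that holds one entry, the list of rows, each a list of 5 numbers: the closure in counts, from 0 (fully open) to 255 (shut), then the shift along the tool's x, y, z in m, then the turn about the tool's z in rad. In form: [[[fingers, tx, ty, tz, roll], ...]]. A call has 1 to 20 rows; each row shifts and turns the pose as measured when the row begins, along the tool's axes as they then stand; what a row does not reach is not made up. A row lasts 1/12 s, in which the tool goes at most 41.7 mm and 7.16 degrees, less where a joint would pass 70% of its speed; a pose out of reach is approached as far as the arm can. A call with a gripper value outside its range is refused whole. The fingers move at their own pace and stop on an object; "force" is the grip in N (left out, the last holds). Time passes only in rows, so rows that do not move let the fingers close. It gives the time, the measured TCP pose, the force and the opening at its end, in the units of the state.
- env.get_obs(): the state, without advancing time (a new reading comes with each control period).
- env.snapshot(name): name is "scene" or "top"; returns a dict with "frame" (384x512x3 uint8, blue, green, red), "vfov" (degrees; the focal length in pixels is half the picture's height over the tangent of half this angle, whatever the lens; pixels are square), "cx", "cy" (the principal point, pixels), "distortion" ([k1, k2, p1, p2, k3] as OpenCV has them; the pictures are not rectified), "R" (3x3) and "t" (3): a world point X has camera coordinates R X + t. Camera axes: x right, y down, z forward; pixel columns grow to the right and rows downward; lengths in mm; the calibration is good to about 2 mm. A picture is of the moment at which its call begins. There is no depth.
- env.hand_in(): hands the job in, once; it reports no verdict.
Trained networks look in the newest picture that a camera, given by its name, has taken for a name from the list of things; names that differ only in an ending like _2 or _b are one class to them, and where a whole thing is asked for, a point or a joint stands for the part that bears it (a point fixed in the world has none). Each returns a list of dicts, best first, with "p" (0 to 1); they miss things now and then, are a little off and sometimes report something else, mostly with a low value. They report only what shows in the picture. A call takes as long as a camera call. They do not tell look-alikes from the thing itself.
- env.boxes_of(target, camera): "xy" ([column, row] as shares, 0 to 1, of the picture: columns of its width, rows of its height, amid what is visible of it).
The state is a dict: "time": time; "joint_pos": joint angles; "dq": joint speeds; "joint_torque": joint torques, N m; "tool_pos": TCP position; "tcp_rot": TCP orientation; "force": force on the tool from outside, world axes, zero at the start; "moment": the same for the moment, N m; "width": opening from 0.0 (shut) to 1.0 (fully open).
Only numpy, scipy, OpenCV 4.12 (cv2) and the standard library are available. Lean on these libraries where they do the work, as an engineer would, in place of code of your own. Each camera call takes 0.05 s, during which the arm holds its last target. There are 200 camera calls.

## Working session

There is one attempt and no reset: what is moved stays moved. The work goes in short steps, Python scripts to look and compute and a tool call to move; the robot and the scene stay as the last step left them, time stands still between calls to the robot, and variables do not carry over. Pictures are saved under pics/ and viewed, about 8 in all and at most 12, crops included, and the job is handed in when it is done.

Besides the shell and the picture viewer there is one more tool, called after "Emit:" as name(argument=value, ...) on one line, values as JSON. step_arm: Moves the arm, as the interface text tells. Its arguments: {"type":"object","properties":{"targets":{"type":"array"},"force":{"type":"number"}},"required":["targets"]}

```bash
mkdir -p pics; cat > h.py <<'E'
from cell import env
import numpy as np, cv2
def snap(n): return env.snapshot(n)
def K(s):
    f=s["frame"].shape[0]/2/np.tan(np.radians(s["vfov"])/2)
    return np.array([[f,0,s["cx"]],[0,f,s["cy"]],[0,0,1.]])
def px(s,X):
    r,_=cv2.Rodrigues(np.array(s["R"],float))
    return cv2.projectPoints(np.array(X,float).reshape(-1,1,3),r,np.array(s["t"],float),K(s),np.array(s["distortion"],float))[0][:,0]
def plane(s,uv,z):
    n=cv2.undistortPoints(np.array(uv,float).reshape(-1,1,2),K(s),np.array(s["distortion"],float))[:,0]
    R=np.array(s["R"]);t=np.array(s["t"]);c=-R.T@t
    d=np.c_[n,np.ones(len(n))]@R
    return c+d*((z-c[2])/d[:,2])[:,None]
E
python3 - <<'E'
from h import *
ims=[]
for n in("scene","top"):
    s=snap(n); cv2.imwrite(f"pics/{n}0.png",s["frame"])
    print(n,s["vfov"],(-np.array(s["R"]).T@s["t"]).round(),np.round(s["R"],2).tolist())
    for t in("lamp_orange","lamp_rack","sphere","port_rim","port_slot","lamp_orange_tip","lamp_blue","lamp_green"):
        for b in env.boxes_of(t,n)[:3]:
            print(t,round(b["p"],2),(np.array(b["xy"])*[512,384]).round(1))
print(env.get_obs())
E
```

```text
scene 51.65267310326469 [ 75. 951. 790.] [[-0.88, -0.48, 0.02], [-0.27, 0.48, -0.84], [0.39, -0.74, -0.55]]
lamp_orange 0.64 [299.1 206.1]
lamp_orange 0.63 [255.3 210.4]
lamp_orange 0.29 [319.7 159.8]
lamp_rack 0.7 [226.  245.2]
sphere 0.97 [276.4 183.9]
port_rim 0.7 [275.8 183.4]
port_rim 0.57 [313.3 207.1]
port_slot 0.78 [281.9 180.3]
port_slot 0.58 [257.4 212.9]
lamp_orange_tip 0.68 [297.4 204.8]
lamp_orange_tip 0.55 [257.2 215.2]
lamp_blue 0.94 [192.8 273.4]
lamp_blue 0.83 [244.8 222.8]
lamp_blue 0.73 [271.6 156.1]
lamp_green 0.53 [225.1 235.2]
lamp_green 0.51 [259.  211.4]
lamp_green 0.21 [276.7 181.8]
top 45.94745815814924 [  52.  -16. 1785.] [[0.06, -1.0, -0.0], [-0.95, -0.06, -0.29], [0.29, 0.02, -0.96]]
lamp_orange 0.46 [233.7 200.4]
lamp_rack 0.89 [226.1 199.3]
sphere 0.7 [291.4 195. ]
port_rim 0.68 [287.8 192.2]
port_slot 0.84 [288.6 194.4]
port_slot 0.7 [171.9 167.3]
lamp_orange_tip 0.59 [170.1 168.2]
lamp_orange_tip 0.49 [265.6 226.4]
lamp_orange_tip 0.45 [282.8 168. ]
lamp_blue 0.58 [166. 193.]
lamp_green 0.65 [200.2 194.9]
{'time': 0.9, 'joint_pos': array([-1.38471147e+00,  9.11008910e-02,  1.23069511e+00, -2.63259783e-05,
        1.81971497e+00, -5.67164849e-02]), 'dq': array([ 2.44762703e-04,  8.70537659e-05, -1.57056261e-04, -6.78799481e-04,
       -6.73473470e-04, -5.17561436e-04]), 'joint_torque': array([ 6.59469697e-05, -4.46186364e+01, -4.06508696e+01,  6.99397246e-02,
        1.94114400e-02, -8.83260441e-06]), 'tool_pos': array([ 144.24201027, -582.44837756,  236.63344467]), 'tcp_rot': array([[ 9.70669837e-01,  2.40416446e-01, -9.96286302e-06],
       [ 2.40416444e-01, -9.70669834e-01, -8.49872684e-05],
       [-3.01029876e-05,  8.00993418e-05, -9.99999996e-01]]), 'force': array([ 0.25007544, -0.08710909,  0.18752237]), 'moment': array([-0.01936361,  0.03952142,  0.03679015]), 'width': 0.9979571165954793}
```

View pics/scene0.png

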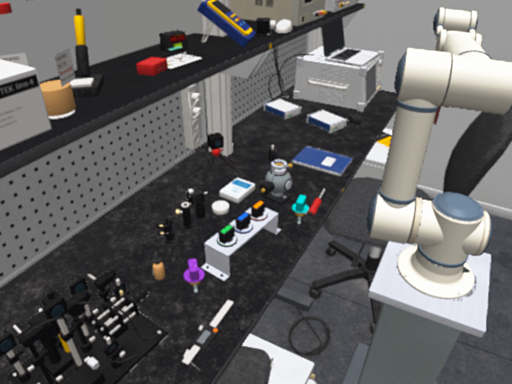

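View pics/top0.png

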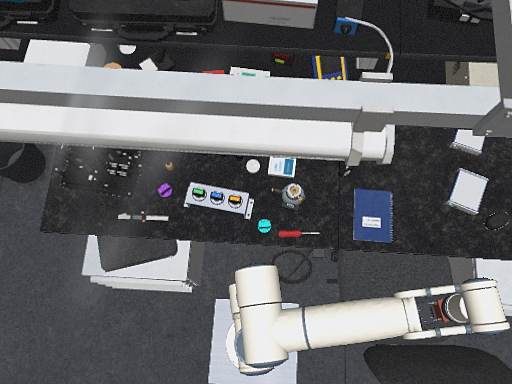

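The orange lamp is at about (258,206) in the scene picture and (234,199) in the top one, at the right end of the rack. The sphere's port is at about (279,163) and (293,190). The turquoise and purple look-alikes stand off the rack. I'll view enlarged crops next.

```bash
python3 - <<'E'
import cv2,numpy as np
a=cv2.imread("pics/scene0.png")[145:285,190:330]; b=cv2.imread("pics/top0.png")[170:230,180:310]
a=cv2.resize(a,None,fx=4,fy=4,interpolation=cv2.INTER_CUBIC)
b=cv2.resize(b,None,fx=6,fy=6,interpolation=cv2.INTER_CUBIC)
cv2.imwrite("pics/s1.png",a);cv2.imwrite("pics/t1.png",b)
E
```

```text
(no output)
```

View pics/s1.png

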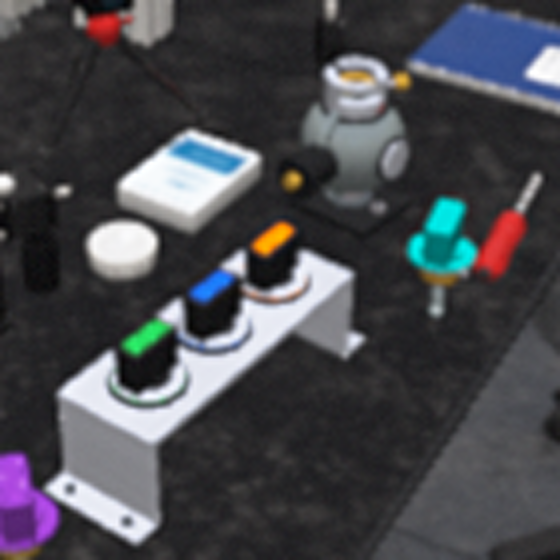

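View pics/t1.png

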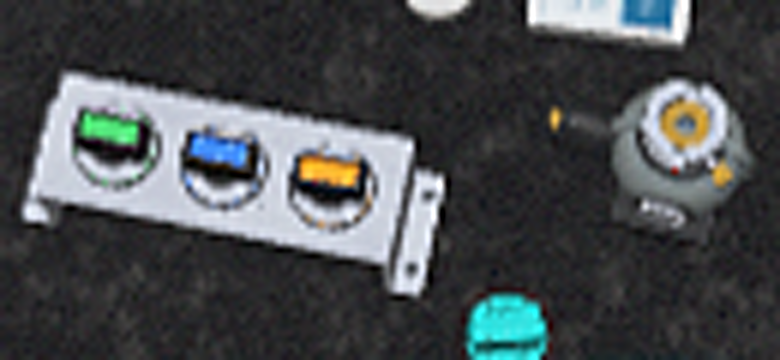

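The crops show the orange strip at the rack end nearest the sphere, with the collar ring at top crop (686,122) and scene crop (357,77). The detector barrel points towards the rack. I'll triangulate from these.

```bash
cat >> h.py <<'E'
def tri(s1,uv1,s2,uv2):
    from scipy.optimize import least_squares
    f=lambda X:np.r_[px(s1,X)[0]-uv1,px(s2,X)[0]-uv2]
    r=least_squares(f,[450,0,100]); return r.x,r.fun
def blob(s,lo,hi,roi):
    x0,y0,x1,y1=roi
    m=cv2.inRange(cv2.cvtColor(s["frame"],cv2.COLOR_BGR2HSV),np.array(lo),np.array(hi))[y0:y1,x0:x1]
    n,l,st,c=cv2.connectedComponentsWithStats(m)
    i=1+np.argmax(st[1:,4]); return c[i]+[x0,y0],st[i,4]
E
python3 - <<'E'
from h import *
s=snap("scene");t=snap("top")
P={}
for n,lo,hi in(("orange",(8,140,120),(22,255,255)),("blue",(100,140,100),(125,255,255)),("green",(50,100,80),(80,255,255))):
    a,na=blob(s,lo,hi,(210,195,268,245)); b,nb=blob(t,lo,hi,(185,180,245,215))
    P[n],r=tri(s,a,t,b); print(n,a.round(1),na,b.round(1),nb,P[n].round(1),r.round(1), plane(s,a,118).round(1),plane(t,b,118).round(1))
print("yaw along rack",np.arctan2(*(P["green"]-P["orange"])[[1,0]]), [np.arctan2(*(plane(c,u,118)[1]-plane(c,u,118)[0])[[1,0]]) for c,u in((t,[blob(t,(8,140,120),(22,255,255),(185,180,245,215))[0],blob(t,(50,100,80),(80,255,255),(185,180,245,215))[0]]),(s,[blob(s,(8,140,120),(22,255,255),(210,195,268,245))[0],blob(s,(50,100,80),(80,255,255),(210,195,268,245))[0]]))])
A=[279.0,164.0];B=[294,190.5]
print("collar",tri(s,A,t,B),plane(s,A,136),plane(t,B,136))
print("det",tri(s,[262.5,189.5],t,[272.7,189.7]))
E
```

```text
orange [257.6 204.2] 53 [234.4 198. ] 38 [518.4 107.  118.5] [ 0.3  0.1 -0.1 -0.4] [[519.7 106.3 118. ]] [[517.  106.6 118. ]]
blue [242.2 216.1] 55 [215.8 194.5] 32 [528.3 179.4 118.2] [ 0.3  0.1 -0.1 -0.5] [[529.6 179.1 118. ]] [[526.5 178.9 118. ]]
green [225.9 228.9] 68 [197.7 191. ] 38 [538.2 250.  117.6] [ 0.3  0.1 -0.1 -0.5] [[539.  250.3 118. ]] [[536.1 249.2 118. ]]
yaw along rack 1.433145191414294 [np.float64(1.4377723983559323), np.float64(1.437465120440093)]
collar (array([ 558.02480607, -118.36808983,  132.65195231]), array([ 0.32606887,  0.12460655, -0.07717295, -0.38577945])) [[ 556.89016404 -113.14235963  136.        ]] [[ 555.48712293 -118.51328039  136.        ]]
det (array([576.42273282, -37.84758474,  69.13851642]), array([ 0.47400773,  0.18233143, -0.12491291, -0.59021384]))
```

Emit:
step_arm(targets=[[[0,0.0264,-0.029,0,0],[0,0.0264,-0.029,0,0],[0,0.0264,-0.029,0,0],[0,0.0264,-0.029,0,0],[0,0.0264,-0.029,0,0],[0,0.0264,-0.029,0,0],[0,0.0264,-0.029,0,0],[0,0.0264,-0.029,0,0],[0,0.0264,-0.029,0,0],[0,0.0264,-0.029,0,0],[0,0.0264,-0.029,0,0],[0,0.0264,-0.029,0,0],[0,0.0264,-0.029,0,0],[0,0.0264,-0.029,0,0],[0,0.0264,-0.029,0,0],[0,0.0264,-0.029,0,0],[0,0.0264,-0.029,0,0],[0,0.0264,-0.029,0,0]]], force=50)

```text
time: 2.5
tool_pos: [490.6, 61.0, 236.5]
tcp_rot: [[0.974, 0.227, 0.009], [0.227, -0.974, 0.002], [0.009, 0.0, -1.0]]
force: [1.0, -0.2, 0.5]
width: 0.997
```

Emit:
step_arm(targets=[[[0,0,0,0,-0.12],[0,0,0,0,-0.12],[0,0,0,0,-0.12],[0,0,0,0,-0.12],[0,0,0,0,-0.12],[0,0,0,0,-0.12],[0,0,0,0,-0.12],[0,0,0,0,-0.12],[0,0,0,0,-0.12],[0,0,0,0,-0.113],[0,0,0,0,0],[0,0,0,0,0]]])

```text
time: 3.5
tool_pos: [492.7, 71.8, 234.9]
tcp_rot: [[0.098, 0.995, 0.007], [0.995, -0.098, 0.005], [0.005, 0.006, -1.0]]
force: [-0.6, 0.5, -0.2]
width: 0.999
```

Emit:
step_arm(targets=[[[0,0.0187,0.0111,0.02,0.037],[0,0.0187,0.0111,0.02,0],[0,0,0,0.025,0],[0,0,0,0.02,0],[0,0,0,0,0],[0,0,0,0,0]]])

```text
time: 4.0
tool_pos: [522.1, 108.1, 150.2]
tcp_rot: [[0.158, 0.987, 0.013], [0.987, -0.158, 0.005], [0.007, 0.012, -1.0]]
force: [-0.4, 0.0, 1.4]
width: 1.002
```

```bash
python3 - <<'E'
from h import *
s=snap("scene");t=snap("top");o=env.get_obs()
print(o["tool_pos"],o["tcp_rot"].round(3).tolist())
a=cv2.resize(s["frame"][130:270,200:340],None,fx=4,fy=4,interpolation=cv2.INTER_CUBIC)
cv2.imwrite("pics/s2.png",a)
E
```

```text
[522.46582367 108.00691025 151.11318888] [[0.158, 0.987, 0.014], [0.987, -0.158, 0.005], [0.007, 0.013, -1.0]]
```

View pics/s2.png

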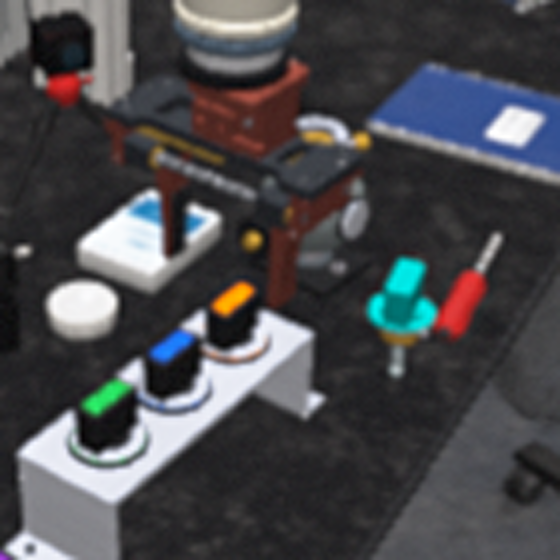

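The open jaws straddle the orange bar (strip at crop (233,300)), with one finger on each side. I'm lowering now.

Emit:
step_arm(targets=[[[0,-0.002,-0.0045,0.01,-0.023],[0,0,0,0.015,0],[0,0,0,0.015,0],[0,0,0,0.006,0],[0,0,0,0,0],[0,0,0,0,0]]])

```text
time: 4.6
tool_pos: [522.9, 106.4, 115.6]
tcp_rot: [[0.14, 0.99, 0.031], [0.99, -0.14, 0.007], [0.012, 0.03, -0.999]]
force: [-0.2, -0.6, -0.3]
width: 0.998
```

Emit:
step_arm(targets=[[[0,0,0,0,0]]])

```text
time: 4.68
tool_pos: [523.4, 106.4, 117.0]
tcp_rot: [[0.14, 0.99, 0.033], [0.99, -0.141, 0.008], [0.012, 0.031, -0.999]]
force: [0.8, 0.2, 0.3]
width: 0.998
```

Emit:
step_arm(targets=[[[0,0,0,0,0]]])

```text
time: 4.77
tool_pos: [523.9, 106.4, 118.4]
tcp_rot: [[0.141, 0.989, 0.035], [0.99, -0.141, 0.008], [0.013, 0.033, -0.999]]
force: [-0.4, -0.6, 0.3]
width: 1.0
```

```bash
python3 - <<'E'
from h import *
o=env.get_obs()
for k in o: print(k,np.round(o[k],4).tolist())
E
```

```text
time 4.7667
joint_pos [0.1348, -0.1085, 1.6386, 0.0031, 1.5762, 0.2761]
dq [-0.0007, -0.0056, -0.0182, 0.0005, 0.0071, 0.0032]
joint_torque [-0.007, -35.7034, -40.3647, 0.0879, -0.1832, 0.0035]
tool_pos [523.9171, 106.4031, 118.3741]
tcp_rot [[0.1405, 0.9895, 0.0345], [0.99, -0.1409, 0.0078], [0.0126, 0.0331, -0.9994]]
force [-0.4208, -0.6374, 0.346]
moment [0.0077, -0.0779, -0.0287]
width 0.9998
```

Emit:
step_arm(targets=[[[0,0,0,0,0],[0,0,0,0,0],[0,0,0,0,0],[0,0,0,0,0]]])

```text
time: 5.1
tool_pos: [525.0, 106.5, 121.2]
tcp_rot: [[0.141, 0.989, 0.038], [0.99, -0.141, 0.008], [0.014, 0.037, -0.999]]
force: [-0.4, 0.6, -0.3]
width: 0.999
```

Emit:
step_arm(targets=[[[0,0,0,0.004,0],[0,0,0,0.004,0],[0,0,0,0.004,0],[0,0,0,0.004,0]]])

```text
time: 5.43
tool_pos: [526.2, 106.8, 104.8]
tcp_rot: [[0.141, 0.989, 0.04], [0.99, -0.141, 0.009], [0.014, 0.039, -0.999]]
force: [1.0, -0.2, 0.1]
width: 0.997
```

```bash
python3 - <<'E'
from h import *
o=env.get_obs()
for k in o: print(k,np.round(o[k],4).tolist())
E
```

```text
time 5.4333
joint_pos [0.135, -0.102, 1.657, 0.0031, 1.5457, 0.2764]
dq [-0.0011, 0.0316, 0.0723, -0.0014, -0.0979, -0.0011]
joint_torque [-0.0002, -36.4046, -40.9071, 0.0904, -0.0816, 0.0031]
tool_pos [526.1502, 106.8359, 104.7566]
tcp_rot [[0.1406, 0.9892, 0.0401], [0.99, -0.1411, 0.0086], [0.0142, 0.0385, -0.9992]]
force [1.0005, -0.1646, 0.0844]
moment [-0.072, -0.0802, -0.0572]
width 0.9974
```

Emit:
step_arm(targets=[[[0,0,0,-0.02,0],[0,0,0,-0.02,0],[0,0,0,-0.02,0],[0,0,0,-0.02,0]]])

```text
time: 5.77
tool_pos: [519.0, 105.6, 175.9]
tcp_rot: [[0.141, 0.99, 0.022], [0.99, -0.141, 0.006], [0.009, 0.021, -1.0]]
force: [0.0, 0.1, 0.1]
width: 0.998
```

Emit:
step_arm(targets=[[[0,0,0,0,0],[0,0,0,0,0],[0,0,0,0,0],[0,0,0,0,0]]])

```text
time: 6.1
tool_pos: [520.1, 105.8, 177.0]
tcp_rot: [[0.141, 0.99, 0.026], [0.99, -0.141, 0.007], [0.01, 0.025, -1.0]]
force: [-0.2, 0.1, -0.2]
width: 1.0
```

Emit:
step_arm(targets=[[[0,0,0,-0.025,0],[0,0,0,-0.03,0],[0,0,0,-0.03,0],[0,0,0,-0.03,0]]])

```text
time: 6.43
tool_pos: [513.5, 104.5, 278.8]
tcp_rot: [[0.141, 0.99, -0.0], [0.99, -0.141, 0.003], [0.003, -0.001, -1.0]]
force: [0.3, 0.0, 0.2]
width: 1.0
```

Emit:
step_arm(targets=[[[0,0,0,0.015,0],[0,0,0,0.015,0],[0,0,0,0.015,0],[0,0,0,0.015,0]]])

```text
time: 6.77
tool_pos: [516.6, 105.1, 223.6]
tcp_rot: [[0.141, 0.99, 0.013], [0.99, -0.141, 0.005], [0.006, 0.012, -1.0]]
force: [0.0, -0.5, -0.1]
width: 0.997
```

Emit:
step_arm(targets=[[[0,0,0,-0.04,0],[0,0,0,-0.04,0],[0,0,0,-0.04,0]]])

```text
time: 7.02
tool_pos: [506.2, 103.4, 308.4]
tcp_rot: [[0.141, 0.989, -0.051], [0.99, -0.141, -0.004], [-0.011, -0.049, -0.999]]
force: [0.6, 0.3, 0.3]
width: 1.003
```

Emit:
step_arm(targets=[[[0,0,0,0,0],[0,0,0,0,0],[0,0,0,0,0],[0,0,0,0,0]]])

```text
time: 7.35
tool_pos: [506.9, 103.4, 308.3]
tcp_rot: [[0.141, 0.989, -0.049], [0.99, -0.141, -0.004], [-0.011, -0.048, -0.999]]
force: [0.2, 0.3, 0.1]
width: 0.998
```

Emit:
step_arm(targets=[[[0,0,0,0.006,0],[0,0,0,0.006,0],[0,0,0,0.006,0],[0,0,0,0.006,0],[0,0,0,0.006,0],[0,0,0,0.006,0],[0,0,0,0.006,0],[0,0,0,0.006,0]]])

```text
time: 8.02
tool_pos: [502.8, 103.0, 249.9]
tcp_rot: [[0.141, 0.988, -0.057], [0.99, -0.141, -0.005], [-0.013, -0.056, -0.998]]
force: [-0.6, 0.9, -0.4]
width: 1.003
```

Emit:
step_arm(targets=[[[0,0,0.006,0.035,0],[0,0,0.004,0.03,0],[0,0,0,0,0]]])

```text
time: 8.27
tool_pos: [509.3, 101.4, 182.3]
tcp_rot: [[0.14, 0.989, -0.054], [0.99, -0.141, -0.004], [-0.012, -0.053, -0.999]]
force: [-1.0, -0.5, -1.5]
width: 1.002
```

Emit:
step_arm(targets=[[[0,0,0.002,-0.012,0],[0,0,0.002,-0.012,0],[0,0,0.002,-0.012,0],[0,0,0.002,-0.012,0],[0,0,0.002,-0.012,0]]])

```text
time: 8.68
tool_pos: [522.6, 100.3, 251.0]
tcp_rot: [[0.14, 0.989, -0.053], [0.99, -0.141, -0.004], [-0.011, -0.051, -0.999]]
force: [0.3, -0.7, 0.9]
width: 1.001
```

Emit:
step_arm(targets=[[[0,0,0,0.0415,0],[0,0,0,0.0415,0]]])

```text
time: 8.85
tool_pos: [527.3, 100.9, 189.2]
tcp_rot: [[0.141, 0.99, -0.018], [0.99, -0.141, 0.0], [-0.002, -0.018, -1.0]]
force: [0.2, 0.4, -0.6]
width: 1.005
```

Emit:
step_arm(targets=[[[0,0.001,-0.002,0.01,0],[0,0.001,-0.002,0.01,0],[0,0.001,-0.002,0.01,0],[0,0.001,-0.002,0.01,0],[0,0.001,0,0.006,0]]])

```text
time: 9.27
tool_pos: [521.3, 107.9, 149.4]
tcp_rot: [[0.141, 0.99, -0.009], [0.99, -0.141, 0.002], [0.0, -0.01, -1.0]]
force: [-0.1, -1.0, -0.3]
width: 0.999
```

Emit:
step_arm(targets=[[[0,-0.001,-0.001,0.009,0],[0,0,-0.001,0.009,0],[0,0,0,0.008,0],[0,0,0,0.008,0],[0,0,0,0.007,0]]])

```text
time: 9.68
tool_pos: [519.8, 107.8, 107.6]
tcp_rot: [[0.14, 0.99, -0.005], [0.99, -0.14, 0.002], [0.002, -0.005, -1.0]]
force: [0.0, -0.6, 0.7]
width: 0.998
```

Emit:
step_arm(targets=[[[100,-0.0006,-0.0012,0.004,0],[100,0,0,0.002,0],[150,0,0,0.0005,0],[255,0,0,0.0005,0],[255,0,0,0.0005,0],[255,0,0,0.0005,0]]], force=40)

```text
time: 10.18
tool_pos: [517.5, 107.0, 96.5]
tcp_rot: [[0.141, 0.99, -0.008], [0.99, -0.141, 0.002], [0.001, -0.009, -1.0]]
force: [0.6, -0.5, 0.8]
width: 0.585
```

Emit:
step_arm(targets=[[[255,0,0,0.0005,0],[255,0,0,0.0005,0],[255,0,0,0.0005,0]]])

```text
time: 10.43
tool_pos: [517.6, 107.0, 96.5]
tcp_rot: [[0.141, 0.99, -0.008], [0.99, -0.141, 0.002], [0.001, -0.008, -1.0]]
force: [-0.8, -0.5, 2.7]
width: 0.563
```

The TCP is too low at z 96.5, so the fingers have met the flange (opening about 50 mm). I'll open a little, rise and close again.

Emit:
step_arm(targets=[[[80,0,0,0,0],[80,0,0,-0.001,0],[80,0,0,-0.003,0],[80,0,0,-0.002,0],[80,0,0,0,0]]])

```text
time: 10.85
tool_pos: [518.2, 107.1, 103.1]
tcp_rot: [[0.141, 0.99, -0.006], [0.99, -0.141, 0.002], [0.001, -0.006, -1.0]]
force: [-0.0, 0.1, -0.3]
width: 0.685
```

Emit:
step_arm(targets=[[[255,0,0,0.0008,0],[255,0,0,0,0],[255,0,0,0,0],[255,0,0,0,0],[255,0,0,0,0],[255,0,0,0,0]]])

```text
time: 11.35
tool_pos: [518.3, 107.1, 102.2]
tcp_rot: [[0.141, 0.99, -0.006], [0.99, -0.141, 0.002], [0.001, -0.006, -1.0]]
force: [-2.0, 1.3, 1.0]
width: 0.267
```

```bash
python3 - <<'E'
from h import *
s=snap("scene")
a=cv2.resize(s["frame"][130:270,200:340],None,fx=4,fy=4,interpolation=cv2.INTER_CUBIC)
cv2.imwrite("pics/s3.png",a)
E
```

```text
(no output)
```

View pics/s3.png

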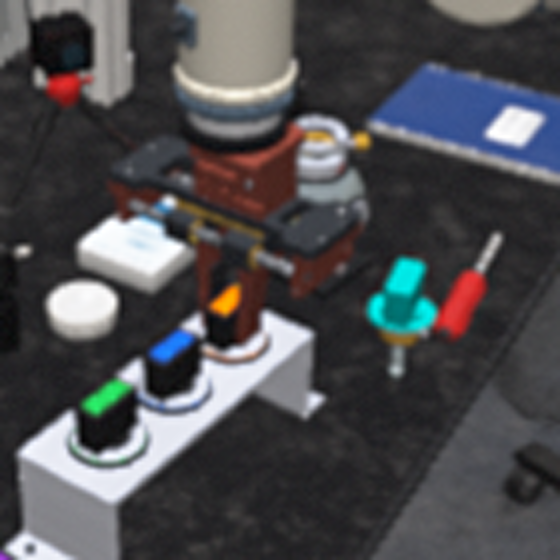

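The jaws are closed on the orange lamp's bar (crop (230,305), width 0.267, about 23 mm). I'm lifting slowly.

Emit:
step_arm(targets=[[[255,0,0,-0.005,0],[255,0,0,-0.01,0],[255,0,0,-0.012,0],[255,0,0,-0.012,0],[255,0,0,-0.012,0],[255,0,0,-0.012,0],[255,0,0,-0.012,0],[255,0,0,-0.012,0]]], force=55)

```text
time: 12.07
tool_pos: [518.0, 106.8, 196.2]
tcp_rot: [[0.141, 0.99, -0.009], [0.99, -0.141, 0.002], [0.001, -0.009, -1.0]]
force: [0.8, 0.9, -1.7]
width: 0.248
```

Emit:
step_arm(targets=[[[255,0,0,-0.012,0],[255,0,0,-0.012,0],[255,0,0,-0.01,0],[255,0,0,-0.006,0]]])

```text
time: 12.4
tool_pos: [519.0, 106.8, 244.1]
tcp_rot: [[0.141, 0.99, -0.004], [0.99, -0.141, 0.002], [0.002, -0.004, -1.0]]
force: [0.4, 0.4, -0.7]
width: 0.251
```

Emit:
step_arm(targets=[[[255,-0.012,0.004,0,0],[255,-0.019,0.006,0,0],[255,-0.019,0.006,0,0],[255,-0.019,0.006,0,0],[255,-0.019,0.006,0,0],[255,-0.019,0.006,0,0],[255,-0.019,0.006,0,0],[255,-0.019,0.006,0,0],[255,-0.019,0.006,0,0],[255,-0.012,0.006,0,0],[255,-0.006,0.002,0,0],[255,0,0,0,0]]])

```text
time: 13.4
tool_pos: [553.2, -98.5, 239.8]
tcp_rot: [[0.14, 0.99, -0.011], [0.99, -0.14, 0.002], [0.0, -0.011, -1.0]]
force: [-0.0, 0.5, -1.4]
width: 0.246
```

```bash
python3 - <<'E'
from h import *
s=snap("scene");t=snap("top");o=env.get_obs()
print(o["tool_pos"],o["tcp_rot"].round(3).tolist())
a=cv2.resize(s["frame"][110:210,230:330],None,fx=5.5,fy=5.5,interpolation=cv2.INTER_CUBIC)
cv2.imwrite("pics/s4.png",a);cv2.imwrite("pics/s4raw.png",s["frame"])
b=cv2.resize(t["frame"][165:225,250:330],None,fx=7,fy=7,interpolation=cv2.INTER_CUBIC)
cv2.imwrite("pics/t4.png",b)
E
```

```text
[553.141473   -96.94834324 240.04442806] [[0.139, 0.99, -0.011], [0.99, -0.139, 0.002], [0.001, -0.011, -1.0]]
```

View pics/s4.png

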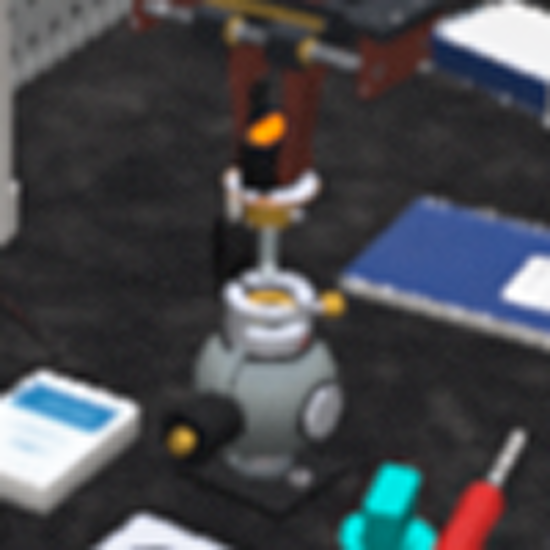

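```bash
cat > fit.py <<'E'
from h import *
from scipy.optimize import least_squares
S=snap("scene");T=snap("top")
s0=dict(S,frame=cv2.imread("pics/scene0.png"));t0=dict(T,frame=cv2.imread("pics/top0.png"))
def mask(s,lo,hi,roi):
    x0,y0,x1,y1=roi
    m=np.zeros(s["frame"].shape[:2],np.uint8)
    m[y0:y1,x0:x1]=cv2.inRange(cv2.cvtColor(s["frame"],cv2.COLOR_BGR2HSV),np.array(lo),np.array(hi))[y0:y1,x0:x1]
    return m
def cen(m):
    n,l,st,c=cv2.connectedComponentsWithStats(m); i=1+np.argmax(st[1:,4]); return c[i],st[i,4]
th=np.linspace(0,2*np.pi,60)
def circ(s,x,y,z,r,k=16):
    p=px(s,np.c_[x+r*np.cos(th),y+r*np.sin(th),th*0+z]); m=np.zeros((384*4,512*4),np.uint8)
    cv2.fillPoly(m,[np.round((p*4+1.5)*16).astype(int)],255,shift=4); return m
def gold(s,x,y):
    m=circ(s,x,y,136,17.5)&circ(s,x,y,128,17.5)&~circ(s,x,y,128,7)
    M=cv2.moments(m,True); return np.array([M["m10"]/M["m00"]/4-.375,M["m01"]/M["m00"]/4-.375]),M["m00"]/16
if __name__=="__main__":
  for n,s,roi in(("scene",s0,(268,155,290,175)),("top",t0,(284,180,304,200))):
    m=mask(s,(10,60,60),(32,255,255),roi); ys,xs=np.nonzero(m)
    r0=s["frame"][roi[1]:roi[3],roi[0]:roi[2]]
    m2=m.copy(); m2[:, 288:]=0 if n=="scene" else m2[:,288:]
    if n=="top": m2[196:]=0
    c,a=cen(m2); 
    q=least_squares(lambda p:gold(s,*p)[0]-c,[557,-117],diff_step=.003).x
    print(n,c,a,"port",q.round(1),gold(s,*q))
    R=mask(s,(0,110,70),(7,255,255),(268,155,300,204))|mask(s,(172,110,70),(180,255,255),(268,155,300,204))
    print("red",[(x,y) for y,x in zip(*np.nonzero(R))])
  o=env.get_obs(); p=o["tool_pos"]; r=o["tcp_rot"]
  print(p); 
  for L in(15.8,): print("strip px pred",px(S,p-r[:,2]*L))
  m=mask(S,(5,140,150),(22,255,255),(270,120,290,140)); c,a=cen(m); print("strip seen",c,a, plane(S,c,p[2]+15.8))
  m=mask(S,(12,70,70),(30,255,255),(268,143,290,153)); print("barrel",cen(m), px(S,p+r[:,2]*(22.2+10)), px(S,p+r[:,2]*(22.2+20)))
  for y in range(150,162): print(y,S["frame"][y,270:290].max(1) if 0 else S["frame"][y,272:286].mean(1).round().astype(int))
E
python3 fit.py
```

```text
scene [278.64705882 163.58823529] 17 port [ 561.6 -119.7] (array([278.64009434, 163.58915094]), 16.5625)
red []
top [293.62790698 189.90697674] 43 port [ 558.7 -117.3] (array([293.62722363, 189.89914231]), 49.1875)
red [(np.int64(292), np.int64(198))]
[553.24088107 -96.09577139 240.60216984]
strip px pred [[279.35894064 133.38504327]]
strip seen [278.125      133.29166667] 24 [[557.07189724 -94.76107721 256.40216984]]
barrel (array([278.15384615, 148.92307692]), np.int32(39)) [[278.80477212 146.99334208]] [[278.69145107 149.76272521]]
150 [ 67  59  52  69  85  95 103 103  88  82  76  80  83  59]
151 [ 36  34  37  50  71 101 130 122  84  62  55  50  53  50]
152 [ 30  31  32  33  55 100 138 124  77  47  44  44  47  51]
153 [ 32  29  31  30  51  97 135 117  69  46  44  45  46  49]
154 [ 35  30  27  28  53 102 139 117  68  43  48  46  46  49]
155 [ 29  29  26  28  53 105 145 119  65  38  43  45  44  45]
156 [ 27  24  22  21  52 110 147 117  62  37  39  41  41  43]
157 [ 25  15  17  21  53 112 152 123  58  29  32  36  38  42]
158 [ 17  11  21  42  80 138 181 151  83  44  40  35  32  37]
159 [ 15  34  76 118 143 166 196 180 141 120 112  89  62  40]
160 [ 44  73 135 186 197 176 180 184 192 195 198 174 139  91]
161 [128 124 133 162 172 154 148 153 166 178 195 209 207 166]
```

```bash
python3 - <<'E'
from fit import *
P=np.array([559.5,-117.3])
X,r=tri(S,[284.9,172.0],T,[292.2,198.2]); print("red tri",X.round(1),r.round(1),np.arctan2(*-(X[:2]-P)[::-1]))
for z in(100,110,120):
    a=plane(T,[292.2,198.2],z)[0];b=plane(S,[284.9,172.],z)[0]
    print(z,a.round(1),b.round(1),*[(np.arctan2(*-(q[:2]-P)[::-1]).round(3),np.hypot(*(q[:2]-P)).round(1)) for q in(a,b)])
print("hole",plane(T,[293.9,189.9],128))
out=[]
for s,x0,y0,w in((t0,279,175,32),(s0,264,150,32)):
    k=12; im=cv2.resize(s["frame"][y0:y0+w,x0:x0+w],None,fx=k,fy=k,interpolation=cv2.INTER_CUBIC); out.append(im.copy())
    for R,z,c in((26,136,(0,255,0)),(17.5,136,(255,255,0)),(7,128,(255,0,255))):
        p=px(s,np.c_[P[0]+R*np.cos(th),P[1]+R*np.sin(th),th*0+z])
        cv2.polylines(im,[np.round((p-[x0,y0]+.5)*k).astype(int)],True,c,1)
    for yaw in(-.235,-.235+np.pi):
        for R in(17.5,26):
            q=px(s,[P[0]+R*np.cos(yaw),P[1]+R*np.sin(yaw),136])[0]; cv2.circle(im,tuple(np.round((q-[x0,y0]+.5)*k).astype(int)),2,(0,0,255),-1)
    out.append(im)
cv2.imwrite("pics/ov.png",cv2.resize(np.vstack([np.hstack(out[:2]),np.hstack(out[2:])]),(700,700)[::1])[:600] if 0 else cv2.resize(np.vstack([np.hstack(out[:2]),np.hstack(out[2:])]),(600,600)))
E
```

```text
red tri [ 533.  -114.1  110.9] [ 0.2  0.1 -0.1 -0.3] -0.11928428370055427
100 [ 535. -115.  100.] [ 541.4 -131.4  100. ] (np.float64(-0.092), np.float64(24.6)) (np.float64(0.664), np.float64(22.9))
110 [ 532.1 -114.4  110. ] [ 534.7 -115.8  110. ] (np.float64(-0.104), np.float64(27.5)) (np.float64(-0.062), np.float64(24.9))
120 [ 529.3 -113.9  120. ] [ 527.9 -100.1  120. ] (np.float64(-0.113), np.float64(30.4)) (np.float64(-0.499), np.float64(36.0))
hole [[ 560.29855674 -118.53555879  128.        ]]
```

View pics/ov.png

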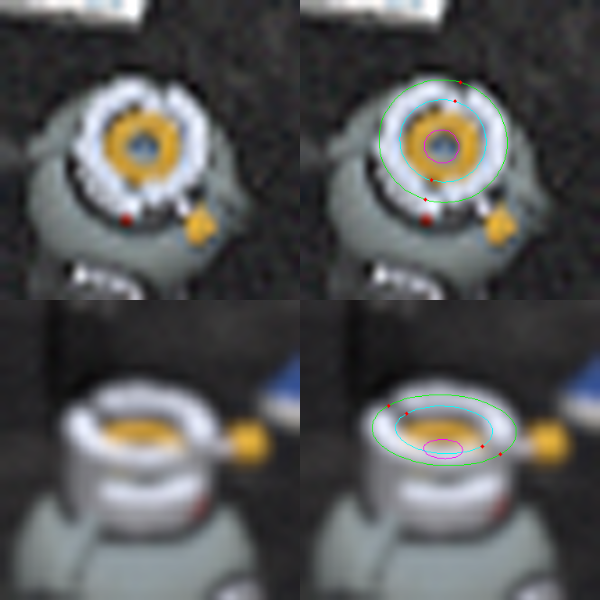

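Emit:
step_arm(targets=[[[255,-0.007,0.0035,0.002,0],[255,-0.008,0.0035,0.003,0],[255,-0.006,0.003,0.003,0],[255,0,0,0,0.055],[255,0,0,0,0.055],[255,0,0,0,0],[255,0,0,0,0]]])

```text
time: 14.28
tool_pos: [561.5, -120.1, 231.2]
tcp_rot: [[0.245, 0.97, -0.009], [0.97, -0.245, 0.001], [-0.001, -0.009, -1.0]]
force: [0.3, 0.7, -1.0]
width: 0.247
```

Emit:
step_arm(targets=[[[255,0.0018,-0.0017,0.003,0.004],[255,0,0,0.003,0],[255,0,0,0,0]]])

```text
time: 14.53
tool_pos: [560.3, -118.4, 224.1]
tcp_rot: [[0.246, 0.969, -0.009], [0.969, -0.246, 0.001], [-0.001, -0.009, -1.0]]
force: [-1.0, 0.3, -1.7]
width: 0.252
```

```bash
python3 - <<'E'
from fit import *
o=env.get_obs(); p=o["tool_pos"]; r=o["tcp_rot"]; print(p.round(1),r.round(3).tolist())
for L in(-15.8,22.2,42.2,60,82.7): print(L,px(S,p+r[:,2]*L)[0].round(1),px(S,np.r_[560.3,-118,(p+r[:,2]*L)[2]])[0].round(1))
for y in range(140,172,1): print(y,S["frame"][y,264:296].mean(1).round().astype(int))
k=12;x0,y0=258,135
im=cv2.resize(S["frame"][y0:y0+40,x0:x0+40],None,fx=k,fy=k,interpolation=cv2.INTER_CUBIC);a=im.copy()
for z,R,c in((136,26,(0,255,0)),(136,17.5,(255,255,0)),(128,7,(255,0,255)),(p[2]-22.2,26,(0,255,255)),(p[2]-42.2,16,(0,128,255)),(p[2]-82.7,4.5,(0,0,255))):
    C=(560.3,-118) if z<137 else p+r[:,2]*(p[2]-z)
    q=px(S,np.c_[C[0]+R*np.cos(th),C[1]+R*np.sin(th),th*0+z]); cv2.polylines(a,[np.round((q-[x0,y0]+.5)*k).astype(int)],True,c,1)
cv2.imwrite("pics/s5.png",cv2.resize(np.hstack([im,a]),(800,400)))
E
```

```text
[ 560.3 -118.3  224.7] [[0.247, 0.969, -0.009], [0.969, -0.247, 0.001], [-0.001, -0.009, -1.0]]
-15.8 [280.1 134.9] [280.2 134.9]
22.2 [279.7 145.4] [279.6 145.5]
42.2 [279.5 150.9] [279.3 150.9]
60 [279.3 155.6] [279.1 155.6]
82.7 [279.  161.6] [278.8 161.6]
140 [42 41 39 42 42 43 46 46 43 30 20 16 20 20 20 23 34 47 49 44 46 43 43 44
 45 45 46 44 46 44 42 45]
141 [47 44 41 38 42 42 39 40 40 35 23 18 20 23 24 21 35 48 50 48 46 43 43 40
 39 41 43 42 40 40 42 42]
142 [48 45 43 41 42 37 39 58 81 71 35 20 20 19 21 25 34 47 48 45 42 53 65 59
 42 39 42 44 44 43 46 46]
143 [ 42  45  43  42  41  38  52 108 149 114  46  18  16  21  21  20  33  45
  45  44  66 109 140 125  69  39  46  48  51  50  53  54]
144 [ 40  42  44  46  43  40  63 135 180 122  43  13  17  14  18  18  30  39
  41  59 119 187 219 191  98  36  43  47  49  52  56  56]
145 [ 42  43  46  50  48  45  64 131 180 131  87  69  37  19  32  53  66  80
  93 120 177 232 239 192  96  35  37  43  51  53  54  53]
146 [ 46  44  46  49  47  44  58 113 159 149 154 139  93  70 100 140 156 173
 185 205 225 234 204 144  70  35  41  45  47  51 
[... 2683 characters left out ...]
 111 103  71  42  35  34]
167 [ 54  54  51  52  49  47  63  92 117 129 140 153 168 173 180 186 185 175
 168 157 145 131 101  77  70  71  72  66  49  40  36  37]
168 [ 49  45  47  48  48  51  63  94 117 126 132 139 142 143 141 134 136 147
 156 167 168 143  93  54  50  54  53  51  43  38  38  37]
169 [ 41  43  42  43  44  48  62  95 117 127 146 175 182 170 152 137 145 173
 202 219 210 163  98  47  41  46  50  49  44  43  39  38]
170 [ 43  43  43  46  58  65  64  95 118 132 159 202 220 219 209 206 211 220
 225 222 196 143  83  46  36  40  40  41  41  39  40  37]
171 [ 46  47  47  62  98 106  73  86 118 132 148 173 188 198 199 199 198 197
 186 173 149 104  67  59  52  42  37  38  38  37  36  36]
```

View pics/s5.png

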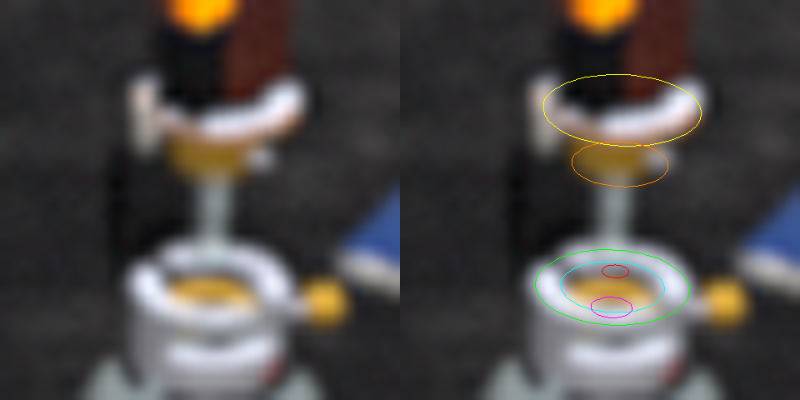

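The tube now stands over the port: tube column 279.0 against collar centre column 278.7, and the outlines fit the collar. I'm descending in small steps and checking force.

Emit:
step_arm(targets=[[[255,-0.0004,-0.0004,0.004,0],[255,0,0,0.004,0],[255,0,0,0.004,0],[255,0,0,0.004,0]]])

```text
time: 14.97
tool_pos: [560.1, -118.5, 208.8]
tcp_rot: [[0.245, 0.969, -0.006], [0.969, -0.245, 0.001], [-0.001, -0.006, -1.0]]
force: [-0.8, -0.4, -0.2]
width: 0.247
```

Emit:
step_arm(targets=[[[255,0,0,0.004,0],[255,0,0,0.004,0],[255,0,0,0.003,0]]])

```text
time: 15.22
tool_pos: [559.7, -118.4, 195.8]
tcp_rot: [[0.245, 0.969, -0.008], [0.969, -0.245, 0.001], [-0.001, -0.007, -1.0]]
force: [-0.4, 0.7, -0.6]
width: 0.249
```

Emit:
step_arm(targets=[[[255,0,0,0.004,0],[255,0,0,0.004,0],[255,0,0,0.003,0],[255,0,0,0.002,0]]])

```text
time: 15.55
tool_pos: [559.4, -118.3, 180.6]
tcp_rot: [[0.245, 0.969, -0.009], [0.969, -0.245, 0.001], [-0.001, -0.009, -1.0]]
force: [0.5, 0.3, -1.1]
width: 0.249
```

Emit:
step_arm(targets=[[[255,0,0,0.003,0],[255,0,0,0.002,0]]])

```text
time: 15.72
tool_pos: [559.3, -118.3, 175.0]
tcp_rot: [[0.245, 0.969, -0.009], [0.969, -0.245, 0.001], [-0.001, -0.009, -1.0]]
force: [0.3, 0.3, -0.6]
width: 0.247
```

Emit:
step_arm(targets=[[[255,0,0.0003,0.002,0],[255,0,0.0002,0.002,0]]])

```text
time: 15.88
tool_pos: [559.8, -118.4, 170.7]
tcp_rot: [[0.245, 0.969, -0.008], [0.969, -0.245, 0.001], [-0.001, -0.008, -1.0]]
force: [0.5, 0.8, -0.5]
width: 0.249
```

Emit:
step_arm(targets=[[[255,0,0,0.003,0],[255,0,0,0.003,0]]])

```text
time: 16.05
tool_pos: [559.9, -118.5, 166.3]
tcp_rot: [[0.245, 0.969, -0.007], [0.969, -0.245, 0.001], [-0.001, -0.007, -1.0]]
force: [-4.5, 0.1, 5.4]
width: 0.249
```

Emit:
step_arm(targets=[[[255,0,-0.0008,0.003,0],[255,0,0,0.003,0]]])

```text
time: 16.22
tool_pos: [559.8, -118.4, 163.5]
tcp_rot: [[0.245, 0.969, -0.002], [0.969, -0.245, -0.0], [-0.001, -0.002, -1.0]]
force: [-4.6, 1.0, 7.4]
width: 0.245
```

Emit:
step_arm(targets=[[[255,0,-0.0012,0.003,0],[255,0,-0.0005,0.003,0]]])

```text
time: 16.38
tool_pos: [559.5, -118.4, 161.8]
tcp_rot: [[0.245, 0.969, 0.005], [0.969, -0.245, -0.002], [-0.001, 0.005, -1.0]]
force: [-3.6, 0.1, 9.2]
width: 0.249
```

Emit:
step_arm(targets=[[[255,0,0,0.003,0],[255,0,0,0.003,0]]])

```text
time: 16.55
tool_pos: [559.4, -118.3, 160.4]
tcp_rot: [[0.245, 0.969, 0.008], [0.969, -0.245, -0.003], [-0.001, 0.009, -1.0]]
force: [-4.0, 1.7, 9.8]
width: 0.246
```

Emit:
step_arm(targets=[[[255,0,-0.0005,0.005,0],[255,0,-0.0005,0.005,0]]])

```text
time: 16.72
tool_pos: [559.2, -118.4, 158.3]
tcp_rot: [[0.245, 0.969, 0.016], [0.97, -0.245, -0.006], [-0.002, 0.017, -1.0]]
force: [-9.1, 1.4, 27.8]
width: 0.245
```

Emit:
step_arm(targets=[[[255,0,-0.0004,0.003,0.06],[255,0,0,0.003,0.08],[255,0,0,0.003,0.08]]])

```text
time: 16.97
tool_pos: [560.0, -117.9, 159.5]
tcp_rot: [[0.455, 0.89, 0.026], [0.89, -0.455, -0.007], [0.005, 0.027, -1.0]]
force: [-5.8, 2.6, 10.6]
width: 0.245
```

```bash
python3 -c "
from cell import env
o=env.get_obs();print(o['force'].round(1),o['moment'].round(2),o['tool_pos'].round(1))"
```

```text
[-5.8  2.6 10.6] [0.45 1.26 0.14] [ 560.  -117.9  159.5]
```

Emit:
step_arm(targets=[[[255,-0.0008,-0.0012,0.004,0.12],[255,-0.0008,-0.001,0.004,0.12],[255,-0.0008,-0.001,0.004,0.12]]])

```text
time: 17.22
tool_pos: [559.1, -118.3, 159.0]
tcp_rot: [[0.748, 0.662, 0.042], [0.663, -0.749, -0.011], [0.024, 0.036, -0.999]]
force: [-3.9, 2.5, 14.3]
width: 0.249
```

Emit:
step_arm(targets=[[[255,0.0015,0.0013,0.003,0.12],[255,0.0018,0.001,0.003,0.12]]])

```text
time: 17.38
tool_pos: [559.8, -117.3, 158.8]
tcp_rot: [[0.889, 0.456, 0.037], [0.457, -0.89, -0.01], [0.029, 0.026, -0.999]]
force: [-14.9, 0.0, 13.8]
width: 0.248
```

```bash
python3 -c "
from cell import env
o=env.get_obs();print(o['force'].round(1),o['moment'].round(2),o['tool_pos'].round(1),o['joint_pos'].round(3))"
```

```text
[-14.9   0.   13.8] [0.08 3.15 0.16] [ 559.8 -117.3  158.8] [-0.266 -0.021  1.483 -0.     1.641  0.831]
```

Emit:
step_arm(targets=[[[255,0.0018,0.0008,0.003,0.12],[255,0.0019,0.0006,0.003,0.12]]])

```text
time: 17.55
tool_pos: [560.0, -117.4, 158.6]
tcp_rot: [[0.975, 0.222, 0.031], [0.222, -0.975, -0.012], [0.028, 0.019, -0.999]]
force: [-13.9, 2.5, 14.8]
width: 0.251
```

Emit:
step_arm(targets=[[[255,0.0025,0.0005,0.003,0.12],[255,0.0025,0.0003,0.003,0.12]]])

```text
time: 17.72
tool_pos: [560.3, -117.3, 158.4]
tcp_rot: [[0.999, -0.026, 0.023], [-0.026, -1.0, -0.012], [0.023, 0.012, -1.0]]
force: [-16.6, 1.2, 15.0]
width: 0.246
```

Emit:
step_arm(targets=[[[255,0.0025,0,0.003,0.1]]])

```text
time: 17.8
tool_pos: [559.9, -117.2, 158.2]
tcp_rot: [[0.991, -0.132, 0.017], [-0.131, -0.991, -0.012], [0.019, 0.01, -1.0]]
force: [-18.8, 1.9, 17.6]
width: 0.245
```

```bash
python3 -c "
from cell import env
o=env.get_obs();print(o['force'].round(1),o['moment'].round(2),o['tool_pos'].round(1),o['joint_pos'].round(3))"
```

```text
[-18.8   1.9  17.6] [0.47 3.56 0.88] [ 559.9 -117.2  158.2] [-0.261 -0.003  1.466 -0.007  1.659  1.441]
```

Emit:
step_arm(targets=[[[255,0.002,0,0.005,0.06],[255,0.002,0,0.005,0.05]]])

```text
time: 17.97
tool_pos: [560.5, -117.4, 158.2]
tcp_rot: [[0.97, -0.244, 0.015], [-0.244, -0.97, -0.013], [0.018, 0.009, -1.0]]
force: [-18.4, 2.9, 22.9]
width: 0.256
```

```bash
python3 -c "
from cell import env
o=env.get_obs();print(o['force'].round(1),o['moment'].round(2),o['tool_pos'].round(1),o['tcp_rot'].round(3).tolist(),o['time'])"
```

```text
[-18.4   2.9  22.9] [0.66 3.39 1.8 ] [ 560.5 -117.4  158.2] [[0.97, -0.244, 0.015], [-0.244, -0.97, -0.013], [0.018, 0.009, -1.0]] 17.9667
```

Emit:
step_arm(targets=[[[255,0.002,0,0.006,0]]])

```text
time: 18.05
tool_pos: [560.6, -117.4, 158.2]
tcp_rot: [[0.97, -0.244, 0.014], [-0.243, -0.97, -0.014], [0.017, 0.01, -1.0]]
force: [-22.5, 3.8, 31.1]
width: 0.259
```

```bash
python3 - <<'E'
from fit import *
for i in range(2):
    o=env.get_obs();print(o['time'],o['force'].round(1),o['moment'].round(2),o['tool_pos'].round(1),o['tcp_rot'].round(3).tolist(),o['width']); T=snap("top")
k=10
a=cv2.resize(S["frame"][130:185,255:310],None,fx=k,fy=k,interpolation=cv2.INTER_CUBIC)
cv2.imwrite("pics/s6.png",a)
E
```

```text
18.15 [-20.2   3.1  26.6] [0.81 3.67 1.53] [ 560.6 -117.4  158.2] [[0.97, -0.241, 0.014], [-0.241, -0.97, -0.014], [0.017, 0.01, -1.0]] 0.2544459722950511
18.2 [-21.1   2.4  25.5] [0.77 3.69 1.49] [ 560.6 -117.4  158.2] [[0.97, -0.241, 0.014], [-0.241, -0.97, -0.014], [0.017, 0.01, -1.0]] 0.25698465968444795
```

View pics/s6.png

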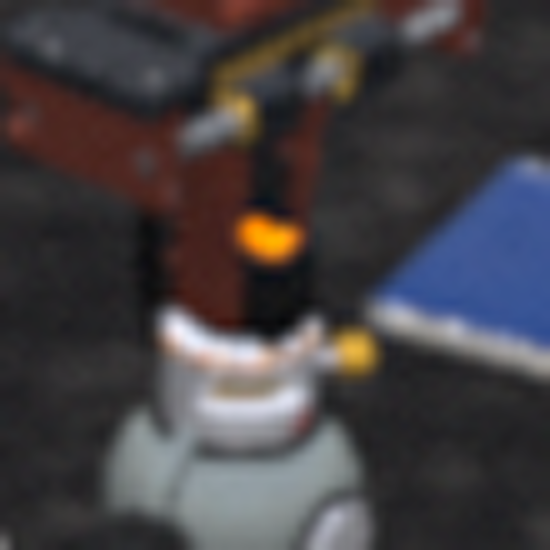

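The picture shows the flange sitting on the collar at about (240,350), with the lamp still gripped. TCP z stays at 158.2 while the downward force rises, so it is hard on the rim. I'll ease the sideways push with one last row and check that it holds steady.

Emit:
step_arm(targets=[[[255,0.0005,0,0.005,0.02]]])

```text
time: 18.33
tool_pos: [560.3, -117.3, 158.2]
tcp_rot: [[0.966, -0.257, 0.016], [-0.257, -0.966, -0.015], [0.019, 0.01, -1.0]]
force: [-7.8, 1.1, 14.9]
width: 0.26
```

```bash
python3 - <<'E'
from h import *
for i in range(8):
    o=env.get_obs()
    if i%3==0 or i==7: print(o['time'],o['force'].round(1),o['moment'].round(2),o['tool_pos'].round(1),o['tcp_rot'].round(3).tolist(),o['width'].round(3))
    S=snap("scene")
T=snap("top")
a=cv2.resize(S["frame"][120:280,180:340],None,fx=3.5,fy=3.5,interpolation=cv2.INTER_CUBIC)
cv2.imwrite("pics/s7.png",a)
E
```

```text
Traceback (most recent call last):
AttributeError: 'float' object has no attribute 'round'
```

Emit:
step_arm(targets=[[[255,0.001,0,0.008,0.015]]])

```text
time: 18.42
tool_pos: [560.9, -117.4, 158.0]
tcp_rot: [[0.963, -0.27, 0.02], [-0.269, -0.963, -0.017], [0.024, 0.011, -1.0]]
force: [-21.4, 3.9, 43.3]
width: 0.261
```

```bash
python3 - <<'E'
from h import *
for i in range(8):
    o=env.get_obs()
    if i%3==0 or i==7: print(o['time'],o['force'].round(1),o['moment'].round(2),o['tool_pos'].round(1),o['tcp_rot'].round(3).tolist(),o['width'])
    S=snap("scene")
a=cv2.resize(S["frame"][120:280,180:340],None,fx=3.5,fy=3.5,interpolation=cv2.INTER_CUBIC)
cv2.imwrite("pics/s7.png",a)
E
```

```text
18.4167 [-21.4   3.9  43.3] [0.88 4.03 1.41] [ 560.9 -117.4  158. ] [[0.963, -0.27, 0.02], [-0.269, -0.963, -0.017], [0.024, 0.011, -1.0]] 0.261008363021534
18.5667 [-17.8   2.7  30.7] [0.69 3.19 1.44] [ 560.9 -117.4  158.1] [[0.963, -0.269, 0.02], [-0.269, -0.963, -0.017], [0.024, 0.011, -1.0]] 0.2600333991108316
18.7167 [-17.4   2.9  30.9] [0.7  3.2  1.43] [ 560.9 -117.5  158.1] [[0.963, -0.269, 0.02], [-0.269, -0.963, -0.017], [0.024, 0.011, -1.0]] 0.2648328236475222
18.7667 [-17.3   2.8  30.4] [0.72 3.15 1.47] [ 560.8 -117.5  158.1] [[0.963, -0.269, 0.02], [-0.269, -0.963, -0.017], [0.024, 0.011, -1.0]] 0.26061187449614653
```

View pics/s7.png

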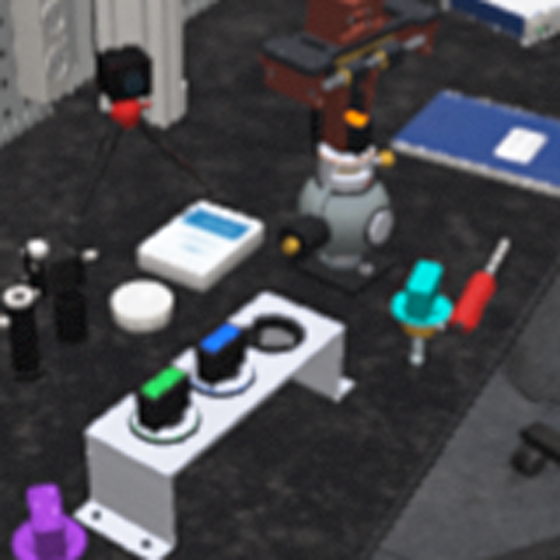

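Blue and green are still in the rack and the bench is undisturbed. The orange lamp is seated, gripped and holding steady with a 30 N push. Handing in.

```bash
python3 -c "
from cell import env
print(env.hand_in())"
```

```text
the job is handed in; nothing more can be done
None
```

The orange lamp is fitted: pressed down with its flange on the rim, turned clockwise to the stop, and still gripped. I handed the job in at about 18.8 s of the 48 s, with no verdict reported.

**Last checks:**
- **Seating:** the tool height stayed at 158.0–158.2 mm as the push varied from 15 to 43 N. That means solid contact, with the flange at about 136 mm. In the held pose the push was steady at about 30 N, against the spring's 12 N.
- **Turn:** the hand turned about 1.6 rad, against about 1.43 expected. The twisting moment at the wrist rose to about 1.4–1.8 N m at the end, which shows the stop. The extra turn was the jaws twisting on the grip bar, and the opening grew from about 22 to 23 mm.
- **Bench:** the last picture shows the blue and green lamps in the rack and the visible bench items where they were.

**Not perfect:**
- **First grip:** my first close was about 6 mm too low and touched the flange. I opened, rose and gripped again before lifting.
- **Final hold:** the hand ended tilted about 1.5°, with a steady sideways load of about 17 N.
- **Port measurement:** the two cameras disagreed on the port's position by about 3–4 mm. I used a value between them, and the tube went through the ring without measurable resistance.

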